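# Hold the hidden bolt head while the nut runs home

### The arm

A 7-joint arm with a two-finger parallel gripper is mounted at the origin on the work surface. World frame = base frame: x ahead of the robot, y to its left, z up, the work surface at z = 0. Lengths are in m, angles in degrees, forces in N, time in s.
With the tool pointing down it reaches from about 0.425 to 0.875 m from the base axis. Payload 4.7 kg.
Tool frame: the origin (TCP) lies between the finger pads, 19 mm behind the fingertips; this is the grasp point; z points along the fingers, y is the line along which they close (so a half turn about z gives the same grasp; the last joint's range is limited). The gripper opens to 87 mm and grips with 3 to 60 N. Pads are 19 mm wide; open, the fingers measure 117 mm over their backs; the gripper's body (75 mm by 190 mm) begins 51 mm behind the grasp point.
Start: joints at [75.808, 18.392, -4.016, 83.108, 1.295, 78.541, -3.26], TCP at [0.168, -0.628, 0.241] pointing down, gripper open.
Joint ranges: [-163.93, 163.93], [-17.29, 119.83], [-79.2, 71.16], [3.27, 140.29], [-89.18, 269.18], [5.43, 117.66], [-154.24, 154.24]. Speed limits (degrees/s): [147.25, 147.25, 180, 180, 180, 180, 180].

### API

Orientations are given as [roll, pitch, yaw] about the fixed x, y, z axes, in that order (R = Rz(yaw) Ry(pitch) Rx(roll)).
In Python, from cell import env gives the robot as it stands. The module is installed in compiled form; this text tells all that it offers.
- The arm moves only by the tool step_arm, never from a script. Its argument "rows" is a list of rows, each an object with "angular": the turn, a rotation vector about the tool's x, y, z in units of pi rad (1.0 is pi rad), a list of three; "slide": the shift along the tool's x, y, z in units of 500 mm (1.0 is 500 mm), a list of three; "jaw": the opening, from 0 (shut) to 1 (fully open). A call has 1 to 10 rows; each row shifts and turns the commanded pose from where the row before left it, along the tool's axes as they then stand; what a row does not reach is not made up. A row lasts 1/8 s, in which the tool goes at most 62.5 mm and 10.7 degrees, less where a joint would pass 70% of its speed; a pose out of reach is approached as far as the arm can. A call with a number of a shift or a turn outside -1 to 1 is refused whole. A call with a gripper value outside its range is refused whole. The fingers move at their own pace and stop on an object; "newtons" is the grip in N (left out, the last holds). Time passes only in rows, so rows that do not move let the fingers close. It gives the time, the measured TCP pose, the force, the opening and the grip force at its end, in the units of the state.
- env.get_obs(): the state, without advancing time (a new reading comes with each control period).
- env.read_camera(name): name is "side" or "top"; returns the picture (480x640x3 uint8, red, green, blue); there is no depth.
- env.camera_info(name): a dict with "fx", "fy", "cx", "cy" (pixels), "k1" (the pictures are not rectified: a ray, as slopes to the right and down, at radius r is drawn at 1 + k1 r^2 times it, then the intrinsics apply), "R" (3x3) and "t" (3): a world point X has camera coordinates R X + t. Camera axes: x right, y down, z forward; pixel columns grow to the right and rows downward; lengths in m; the calibration is good to about 2 mm. A picture is of the moment at which its call begins. camera_info takes no time and is no camera call.
- env.sign_off(): hands the job in; it is judged then, once.
The state is a dict: "time_s": time; "qpos": joint angles; "joint_velocities": joint speeds; "effort": joint torques, N m; "tool_pos": TCP position; "tool_rot": TCP orientation; "force": force on the tool from outside, world axes, zero at the start; "wrist_torque": the same for the moment, N m; "grip_width": finger opening in m; "grasp_force": force on a finger pad.
Only numpy, scipy, OpenCV 4.12 (cv2) and the standard library are available. Lean on these libraries where they do the work, as an engineer would, in place of code of your own. Each camera call takes 0.05 s, during which the arm holds its last target. There are 200 camera calls.

### The job

The electric nut driver is running on the nut of the lamp arm's pivot bolt, but the whole bolt is spinning round with the nut. Reach down into the narrow gap between the bracket and the power unit behind it, grasp the hidden hex head of the bolt and hold it from turning until the nut has run home and the driver has stalled (up to about 12 seconds of holding), and finish while still holding the head firmly. Leave the sieve, glass dish, jar and spanner where they are.

Things in the scene. Friction and masses are not known exactly. Their poses are not given: they have to be found in the camera images.
- stand: Lamp stand with nut driver, fixed. Origin on the bench (z 0) right under the centre of the bolt head. Its x axis is level along the bolt, from the nut side (towards the robot) to the head side; z up; turned up to 0.45 rad about z. Grey base plate 200 x 200 mm, x -75 to 125, top at z 12.
- bracket (a point): Middle of the top edge of the bare aluminium bracket: upright plate 8 mm thick, 110 wide (stand's y), top edge 121 mm above the bench, at x -23 mm in the stand's frame (plate from x -27 to -19). The bolt goes level through it, 26 mm below this edge: nut on the robot's side, head hidden behind.
- unit (a point): Centre of the top of the white box-shaped power unit behind the bracket, 115 mm above the bench: 75 mm in x (21 to 96 in the stand's frame), 150 in y. Between it and the bracket is the gap: 40 mm wide in x, open at the top and at both ends in y, nothing in it but the bolt, floor at z 12.
- lamp (a point): Top centre of the black lamp head, 52 mm dia, z 117 mm, at the end of the lamp arm, a dark flat bar on the robot's side of the bracket (z 82 to 108, y 0 to 130 in the stand's frame). Part of the stand.
- driver (a point): Centre of the turning steel socket, 29 mm dia, of the grey nut driver, on the bolt's axis 62 mm from the head on the robot's side of the bracket. The driver, 34 to 44 mm dia, lies in a cradle along the bolt's axis from here back to x -259 mm in the stand's frame; nothing there is higher than z 118. Part of the stand.
- bolt_head: Plain steel hex head of the M12 bolt, in the gap: 19 mm across flats (22 corners), 8 thick along the bolt; origin at its centre, 95 mm above the bench, 19 from the bracket's plate, 21 from the power unit. An 18 mm dia spacer sleeve fills the 15 mm between head and bracket. It cannot shift, only spin about the bolt's axis (the stand's x), at about 1.5 rad/s while nobody holds it.
- bolt (a joint): Turns (rad) of the nut along the bolt: 0 to 4 at the start, unchanged while the bolt spins with the nut, grows about 0.9 rad/s while the head is held still, stops at 10 = home (driver stalled), and stays. Pulls on the held head with 0.1 N m, stalled 0.2 N m: 25 N of grip across the stand's y, at any turn of the hex, is ample.
- sieve: Steel test sieve, 208 mm dia at the foot, 50 high, standing loose on the bench; origin at the centre of its underside. Leave alone.
- dish: Small open glass dish, 90 mm dia, 16 high, loose; origin at the centre of its underside. Leave alone.
- jar: Glass specimen jar with white cap, 64 mm dia, 95 high, loose; origin at the centre of its underside. Leave alone.
- spanner: Steel spanner 170 mm long lying loose on the bench along its own x axis; origin at its underside. Leave alone.

How it is judged (in metres and radians):
On the way, in this order (a step that is already met when the one before it is completed fails the run):
1. the bolt head is grasped in the gap and no longer turns, the nut not yet home (contact force between the fingers and bolt_head above 5 N and distance between the grasp point and bolt_head below 0.022 m and angular speed of bolt_head below 0.15 rad/s and value of joint bolt below 9.8 rad), for 0.3 s.
2. the nut has run home while the head is held (value of joint bolt above 9.85 rad and contact force between the fingers and bolt_head above 5 N), for 0.2 s.
At the end, for the whole second after the job is handed in: The nut is home (joint bolt above 9.85 rad), and the fingers still hold the head in the gap: gripping it with more than 5 N, the TCP within 22 mm of the head's centre, the head not turning (below 0.1 rad/s) against the stalled driver (all of step 2 and angular speed of bolt_head below 0.1 rad/s and distance between the grasp point and bolt_head below 0.022 m); the arm keeps its last pose, push and grip.
It fails at once if the sieve, dish, jar or spanner is moved more than 25 mm (distance of any of sieve, dish, jar, spanner from where it was at the start of the episode above 0.025 m).
It also fails if it takes over 51 s, if anything falls off the work surface, if the arm or the gripper's body presses on something with over 40 N, if the wrist force passes 120 N, or if a joint passes its speed limit or range.

## Working session

There is one attempt and no reset: what is moved stays moved. The work goes in short steps, Python scripts to look and compute and a tool call to move; the robot and the scene stay as the last step left them, time stands still between calls to the robot, and variables do not carry over. Pictures are saved under pics/ and viewed, at most 10 in all, crops included, and the job is handed in when it is done.

Besides the shell and the picture viewer there is one more tool, called after "Call:" as name([rows], argument=value, ...), one row to a line, values as JSON. step_arm: Moves the arm, as the interface text tells. Shifts and turns lie within -1 to 1; 1 stands for 500 mm of shift or pi rad of turn. Its arguments: {"type":"object","properties":{"rows":{"type":"array"},"newtons":{"type":"number"}},"required":["rows"]}

```bash
mkdir -p pics; python3 - <<'E'
from cell import env
import cv2, json, numpy as np
for n in("top","side"):
    im=env.read_camera(n); cv2.imwrite(f"pics/{n}0.png",im[:,:,::-1])
    c=env.camera_info(n); print(n,{k:np.round(v,4).tolist() for k,v in c.items()})
o=env.get_obs(); print(o)
E
```

```text
top {'fx': 479.5955, 'fy': 479.5955, 'cx': 317.1561, 'cy': 236.1102, 'k1': -0.0368, 'R': [[0.0266, -0.9996, 0.0097], [-0.9902, -0.0277, -0.1367], [0.1369, -0.006, -0.9906]], 't': [0.0169, 0.5328, 1.0339]}
side {'fx': 582.2347, 'fy': 582.2347, 'cx': 319.5504, 'cy': 235.9445, 'k1': -0.012, 'R': [[-0.6963, -0.7177, -0.0056], [-0.5536, 0.542, -0.6322], [0.4568, -0.4371, -0.7748]], 't': [0.3872, 0.3429, 1.2147]}
{'time_s': 0.1, 'qpos': array([75.80742823, 18.43567442, -4.01699708, 83.16765239,  1.29477494,
       78.54121221, -3.25915062]), 'joint_velocities': array([-0.03670901, -0.10437964, -0.06162115, -0.12107151,  0.00263158,
        0.04793377,  0.06435732]), 'effort': array([-4.32763554e-04, -4.92569089e+01, -4.05860329e-01, -3.13399172e+01,
       -6.40833378e-02,  3.94726137e-02,  8.80627249e-05]), 'tool_pos': array([ 0.16808751, -0.62741016,  0.24026356]), 'tool_rot': array([-1.79900687e+02,  4.77088292e-03,  1.50043600e+01]), 'force': array([-0.07302322, -1.23131395,  0.2102063 ]), 'wrist_torque': array([ 0.0083746 , -0.00335822,  0.07113122]), 'grasp_force': 0.0, 'grip_width': 0.0871321042867095}
```

View pics/top0.png

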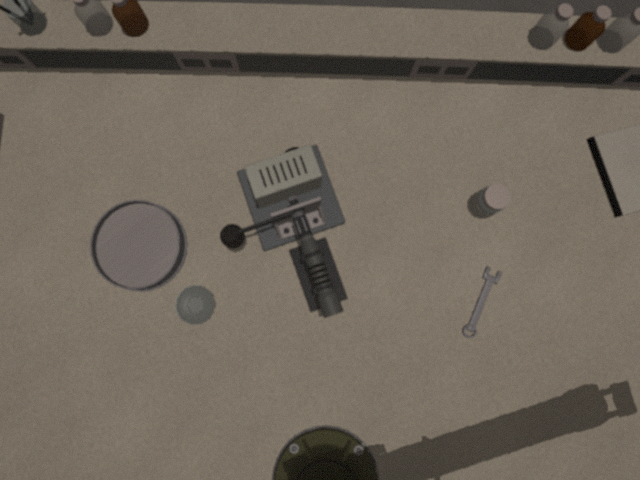

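View pics/side0.png

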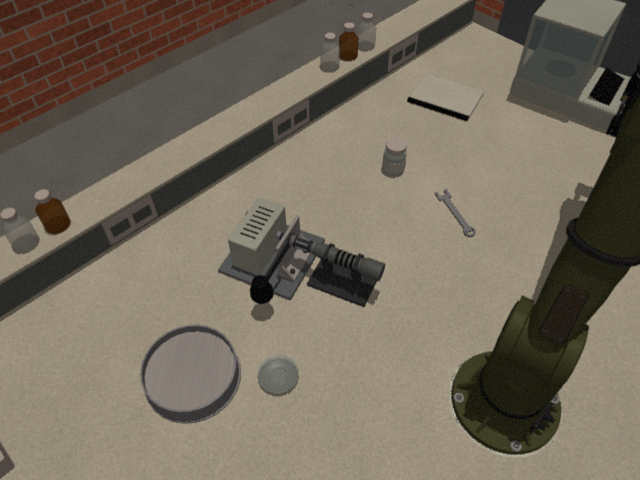

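The top view shows the stand with the unit around (285,175), the bracket edge around (296,203), the lamp at (233,236) and the driver running to (330,310). The side view shows the same group around (300,255). I'll zoom in for exact pixels.

```bash
cat > h.py <<'E'
import numpy as np, cv2
from cell import env
def ray(n,uv):
    c=env.camera_info(n); R=np.array(c["R"]);t=np.array(c["t"])
    K=np.array([[c["fx"],0,c["cx"]],[0,c["fy"],c["cy"]],[0,0,1.]])
    p=cv2.undistortPoints(np.array(uv,float).reshape(-1,1,2),K,np.array([c["k1"],0,0,0.]))[:,0]
    return -R.T@t, np.c_[p,np.ones(len(p))]@R
def onz(n,uv,z):
    o,d=ray(n,uv); return o+d*((z-o[2])/d[:,2])[:,None]
def proj(n,X):
    c=env.camera_info(n); K=np.array([[c["fx"],0,c["cx"]],[0,c["fy"],c["cy"]],[0,0,1.]])
    return cv2.projectPoints(np.array(X,float).reshape(-1,1,3),cv2.Rodrigues(np.array(c["R"]))[0],np.array(c["t"]),K,np.array([c["k1"],0,0,0.]))[0][:,0]
E
python3 - <<'E'
import cv2
a=cv2.imread("pics/top0.png")[138:258,215:355]; b=cv2.imread("pics/side0.png")[195:305,210:350]
cv2.imwrite("pics/c1.png",cv2.convertScaleAbs(cv2.resize(a,(700,600),interpolation=cv2.INTER_CUBIC),alpha=1.6))
cv2.imwrite("pics/c2.png",cv2.convertScaleAbs(cv2.resize(b,(700,550),interpolation=cv2.INTER_CUBIC),alpha=1.6))
E
```

```text
(no output)
```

View pics/c1.png

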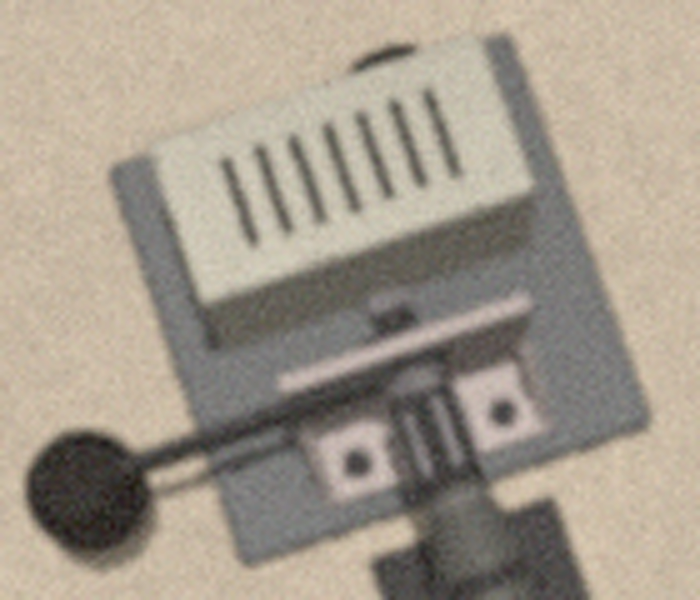

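View pics/c2.png

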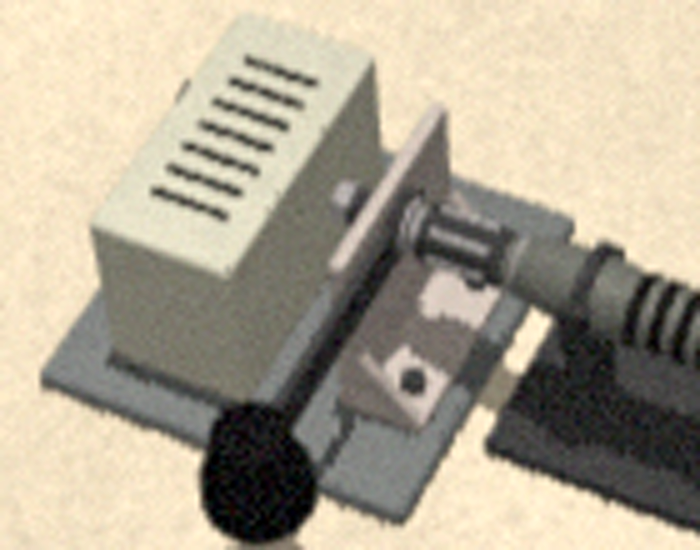

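The top crop shows the unit's top corners at about (205,303), (533,190), (490,42) and (155,155). The bracket's top edge runs from (280,385) to (528,300), the lamp is at (88,490), and the plate corners are at (112,165), (508,35), (650,425) and (247,565). In the side crop the unit corners are at (93,230), (225,275), (375,65) and (245,12), and the head is visible at about (345,197). Next is a rigid fit of the known points.

```bash
python3 - <<'E'
from h import *
L=[("top",[(205,303),(533,190),(490,42),(155,155)],[(21,75),(21,-75),(96,-75),(96,75)],.115),
("top",[(281,384),(528,301)],[(-23,55),(-23,-55)],.121),
("top",[(112,165),(508,35),(650,425),(247,565)],[(125,100),(125,-100),(-75,-100),(-75,100)],.012),
("side",[(225,275),(375,65),(245,12),(93,230)],[(21,75),(21,-75),(96,-75),(96,75)],.115),
("side",[(335,268),(440,106)],[(-23,55),(-23,-55)],.121),
("side",[(42,380),(400,522),(575,220)],[(125,100),(-75,100),(-75,-100)],.012)]
off={"top":(215,138),"side":(210,195)}
def fit(LL):
    W=[];M=[]
    for n,uv,m,z in LL:
        uv=(np.array(uv)+.5)/5-.5+off[n]; W+=list(onz(n,uv,z)[:,:2]); M+=list(np.array(m)/1e3)
    W=np.array(W);M=np.array(M); a=W-W.mean(0);b=M-M.mean(0)
    th=np.arctan2((b[:,0]*a[:,1]-b[:,1]*a[:,0]).sum(),(a*b).sum())
    R=np.array([[np.cos(th),-np.sin(th)],[np.sin(th),np.cos(th)]]); t=W.mean(0)-R@M.mean(0)
    return t,th,((W-M@R.T-t)@R*1e3)   # residual in stand axes
for s in (L[:3],L[3:],L):
    t,th,r=fit(s); print(t.round(4),np.degrees(th).round(2),r.round(1).tolist())
o,d=ray("side",(np.array([[345,197]])+.5)/5-.5+off["side"]); print("head side z.095",onz("side",(np.array([[345,197]])+.5)/5-.5+off["side"],.1))
E
```

```text
[0.6021 0.0859] 20.72 [[1.9, -1.7], [2.9, 2.8], [-5.0, -1.3], [-5.6, -1.6], [1.7, -1.0], [1.4, 1.0], [-0.1, -1.8], [-1.0, 3.3], [2.3, 2.7], [1.6, -2.4]]
[0.5987 0.0905] 21.18 [[3.5, -2.6], [-0.6, 4.5], [-1.7, -0.3], [-3.4, -0.4], [1.2, -2.9], [0.7, -0.2], [-3.3, -0.3], [1.6, 0.8], [2.0, 1.4]]
[0.6005 0.0881] 20.88 [[2.9, -4.4], [3.5, 0.1], [-4.5, -4.1], [-4.7, -4.5], [2.6, -3.5], [2.0, -1.5], [0.9, -4.8], [-0.5, 0.3], [2.8, 0.3], [2.6, -4.9], [2.3, 0.5], [-1.0, 7.5], [-2.1, 3.1], [-4.6, 2.9], [0.2, -0.1], [0.2, 2.6], [-4.6, 3.2], [0.3, 3.3], [1.8, 3.9]]
head side z.095 [[0.60139238 0.08979484 0.1       ]]
```

Call:
step_arm([
  {"angular": [0,0,-0.033],"slide": [0,0,0],"jaw": 1},
  {"angular": [0,0,0],"slide": [0.08,-0.064,0],"jaw": 1},
  {"angular": [0,0,0],"slide": [0.08,-0.064,0],"jaw": 1},
  {"angular": [0,0,0],"slide": [0.08,-0.064,0],"jaw": 1},
  {"angular": [0,0,0],"slide": [0.08,-0.064,0],"jaw": 1},
  {"angular": [0,0,0],"slide": [0.08,-0.064,0],"jaw": 1},
  {"angular": [0,0,0],"slide": [0.08,-0.064,0],"jaw": 1},
  {"angular": [0,0,0],"slide": [0.08,-0.064,0],"jaw": 1},
  {"angular": [0,0,0],"slide": [0.08,-0.064,0],"jaw": 1},
  {"angular": [0,0,0],"slide": [0,0,0],"jaw": 1},
])

```text
time_s: 1.35
tool_pos: [0.3777, -0.2704, 0.2413]
tool_rot: [-180.0, -0.0, 21.4]
force: [-0.4, -0.7, -0.7]
grip_width: 0.0869
grasp_force: 0.0
```

Call:
step_arm([
  {"angular": [0,0,0],"slide": [0.085,-0.063,0],"jaw": 1},
  {"angular": [0,0,0],"slide": [0.085,-0.063,0],"jaw": 1},
  {"angular": [0,0,0],"slide": [0.085,-0.063,0],"jaw": 1},
  {"angular": [0,0,0],"slide": [0.085,-0.063,0],"jaw": 1},
  {"angular": [0,0,0],"slide": [0.085,-0.063,0],"jaw": 1},
  {"angular": [0,0,0],"slide": [0.085,-0.063,0],"jaw": 1},
  {"angular": [0,0,0],"slide": [0.085,-0.063,0],"jaw": 1},
  {"angular": [0,0,0],"slide": [0.085,-0.063,0],"jaw": 1},
  {"angular": [0,0,0.002],"slide": [0,0,0],"jaw": 1},
  {"angular": [0,0,0],"slide": [0,0,0],"jaw": 1},
])

```text
time_s: 2.6
tool_pos: [0.6029, 0.0809, 0.2403]
tool_rot: [180.0, 0.1, 20.5]
force: [0.5, -0.5, -0.3]
grip_width: 0.0871
grasp_force: 0.0
```

```bash
python3 - <<'E'
from h import *
o=env.get_obs(); print(o["tool_pos"],o["tool_rot"],o["qpos"].round(0))
im=[]
for n in("top","side"):
    i=env.read_camera(n)[:,:,::-1].copy(); cv2.imwrite(f"pics/{n}1.png",i); im.append(i)
p=proj("top",[.602,.0885,.1])[0].astype(int); q=proj("side",[.602,.0885,.15])[0].astype(int); print(p,q)
a=[cv2.resize(m[c[1]-75:c[1]+75,c[0]-50:c[0]+50],(400,600),interpolation=cv2.INTER_CUBIC) for m,c in zip(im,(p,q))]
cv2.imwrite("pics/c3.png",cv2.convertScaleAbs(np.hstack(a),alpha=1.6))
E
```

```text
[0.60293753 0.08090773 0.24034768] [1.79976785e+02 1.08077617e-01 2.05203954e+01] [ 26.  18. -44.  88.  13.  79. -89.]
[291 198] [277 219]
```

View pics/c3.png

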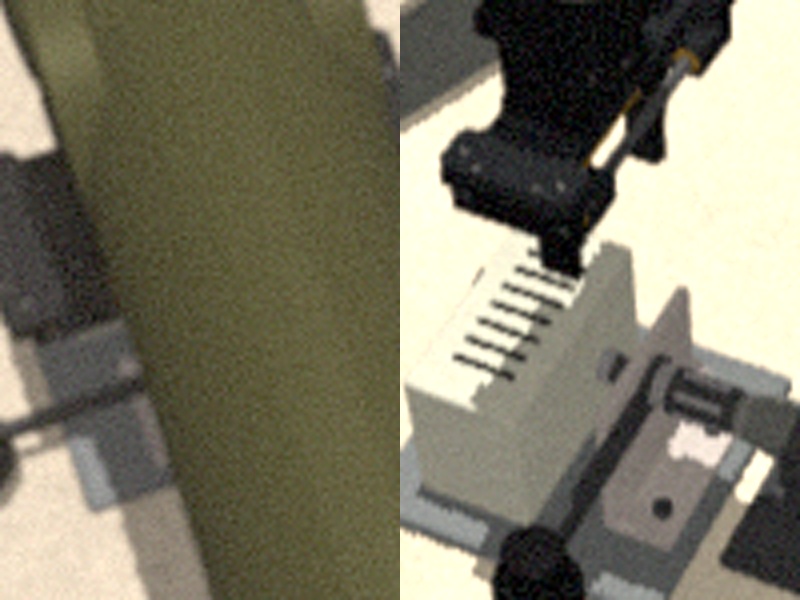

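The side view shows one finger's tip at crop (562,270), which is about (267.5,211.5) in the picture. The hex head is at crop (608,362), about (279,234). The top view is blocked by the arm. I'll compare these with the predicted projections.

```bash
python3 - <<'E'
from h import *
o=env.get_obs(); T=o["tool_pos"]; y=np.radians(20.7); ux=np.array([np.cos(y),np.sin(y),0]); uy=np.array([-np.sin(y),np.cos(y),0])
f=lambda P:((np.array(P)-[227,144])*4+[400,0]).round(0).tolist()
tips=[T+s*uy*a+b*ux-[0,0,.019] for s in(1,-1) for a in(.0435,.0585) for b in(-.0095,.0095)]
print("tips",f(proj("side",tips)))
for H in([.602,.0885,.095],[.6005,.0881,.095],[.599,.0905,.095]):
    H=np.array(H); print("head -x,+x faces, top",f(proj("side",[H-.004*ux,H+.004*ux,H+[0,0,.01],H-[0,0,.01]])))
print(onz("side",[[227+208/4,144+362/4]],.095))
E
```

```text
tips [[583.0, 267.0], [552.0, 256.0], [569.0, 286.0], [538.0, 275.0], [656.0, 162.0], [626.0, 152.0], [668.0, 145.0], [638.0, 135.0]]
head -x,+x faces, top [[614.0, 366.0], [602.0, 361.0], [607.0, 353.0], [609.0, 374.0]]
head -x,+x faces, top [[616.0, 367.0], [604.0, 362.0], [609.0, 354.0], [611.0, 375.0]]
head -x,+x faces, top [[615.0, 370.0], [603.0, 366.0], [608.0, 357.0], [610.0, 379.0]]
[[0.60286898 0.08762066 0.095     ]]
```

```bash
python3 - <<'E'
from h import *
i=cv2.imread("pics/side1.png")[196:256,240:320]
cv2.imwrite("pics/c4.png",cv2.convertScaleAbs(cv2.resize(i,(800,600),interpolation=cv2.INTER_CUBIC),alpha=1.8))
E
```

```text
(no output)
```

View pics/c4.png

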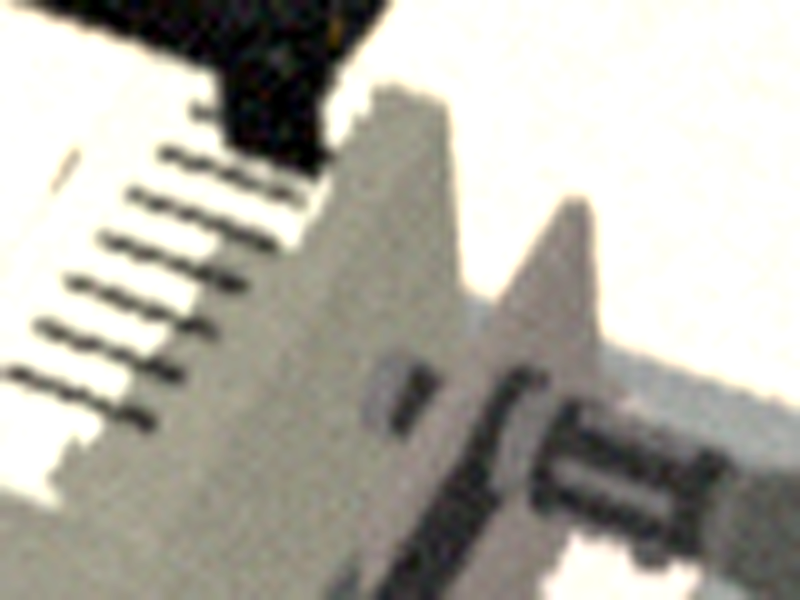

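The finger and head projections match the image to about 1–2 mm, so I'll align and then descend to just above the gap.

Call:
step_arm([
  {"angular": [0,0,-0.002],"slide": [0.004,-0.015,0],"jaw": 1},
  {"angular": [0,0,0],"slide": [0,0,0.06],"jaw": 1},
  {"angular": [0,0,0],"slide": [0,0,0.06],"jaw": 1},
  {"angular": [0,0,0],"slide": [0,0,0.06],"jaw": 1},
  {"angular": [0,0,0],"slide": [0,0,0],"jaw": 1},
  {"angular": [0,0,0],"slide": [0,0,0],"jaw": 1},
])

```text
time_s: 3.45
tool_pos: [0.6029, 0.0902, 0.1526]
tool_rot: [180.0, -0.1, 20.9]
force: [0.7, 0.2, 0.1]
grip_width: 0.0873
grasp_force: 0.0
```

```bash
python3 - <<'E'
from h import *
o=env.get_obs(); print(o["tool_pos"],o["tool_rot"])
i=env.read_camera("side")[:,:,::-1].copy()[181:256,230:330]; cv2.imwrite("pics/c5.png",cv2.convertScaleAbs(cv2.resize(i,(800,600),interpolation=cv2.INTER_CUBIC),alpha=1.8))
E
```

```text
[0.60290155 0.09024896 0.15264169] [ 1.79965981e+02 -9.80713335e-02  2.09265869e+01]
```

View pics/c5.png

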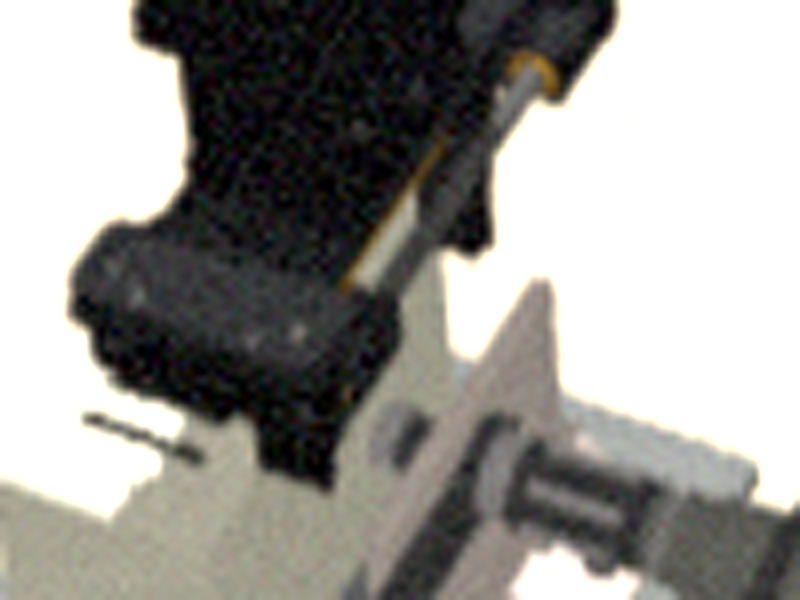

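The near finger's tip is at about (300,475) in the crop, over the gap's unit half but still 13 mm above the bracket, as predicted. The head is visible at (390,435). Descending in small steps.

Call:
step_arm([
  {"angular": [0,0,0],"slide": [-0.003,0.003,0.028],"jaw": 1},
  {"angular": [0,0,0],"slide": [0,0,0.02],"jaw": 1},
  {"angular": [0,0,0],"slide": [0,0,0],"jaw": 1},
])

```text
time_s: 3.88
tool_pos: [0.6005, 0.0879, 0.1259]
tool_rot: [-180.0, 0.1, 20.9]
force: [-0.3, -0.4, -0.2]
grip_width: 0.0872
grasp_force: 0.0
```

Call:
step_arm([
  {"angular": [0,0,0],"slide": [0,0,0.02],"jaw": 1},
  {"angular": [0,0,0],"slide": [0,0,0.02],"jaw": 1},
  {"angular": [0,0,0],"slide": [0,0,0.016],"jaw": 1},
  {"angular": [0,0,0],"slide": [0,0,0],"jaw": 1},
])

```text
time_s: 4.38
tool_pos: [0.6008, 0.0881, 0.0982]
tool_rot: [-180.0, 0.1, 20.9]
force: [0.1, 0.5, -0.0]
grip_width: 0.087
grasp_force: 0.0
```

```bash
python3 - <<'E'
from h import *
o=env.get_obs(); print(o["tool_pos"],o["tool_rot"])
i=env.read_camera("side")[:,:,::-1].copy()[191:266,230:330]; cv2.imwrite("pics/c6.png",cv2.convertScaleAbs(cv2.resize(i,(800,600),interpolation=cv2.INTER_CUBIC),alpha=1.8))
E
```

```text
[0.60080722 0.08811608 0.09820703] [-1.79972195e+02  9.70362563e-02  2.09459650e+01]
```

View pics/c6.png

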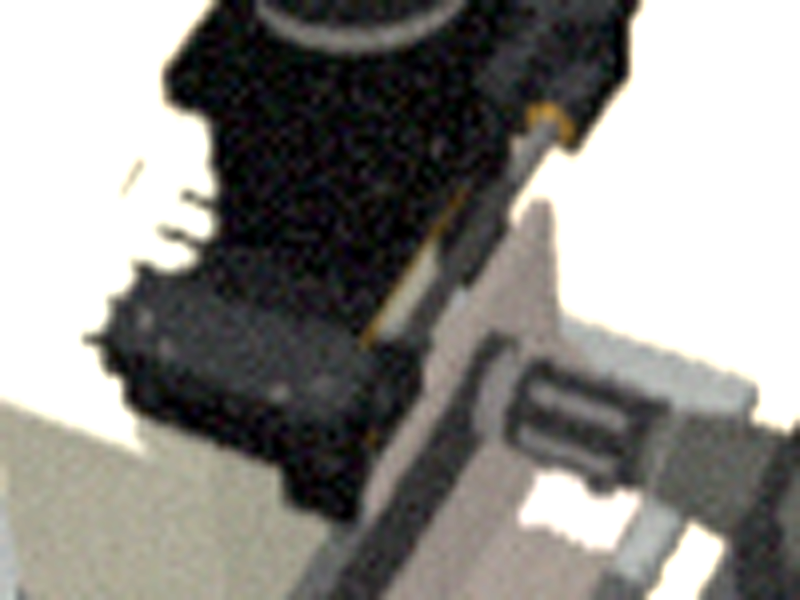

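The fingers are inside the gap with no contact force, the near tip at about (320,510). Now I'll close at 40 N.

Call:
step_arm([
  {"angular": [0,0,0],"slide": [0,0,0.004],"jaw": 0.5},
  {"angular": [0,0,0],"slide": [0,0,0],"jaw": 0},
  {"angular": [0,0,0],"slide": [0,0,0],"jaw": 0},
  {"angular": [0,0,0],"slide": [0,0,0],"jaw": 0},
  {"angular": [0,0,0],"slide": [0,0,0],"jaw": 0},
  {"angular": [0,0,0],"slide": [0,0,0],"jaw": 0},
  {"angular": [0,0,0],"slide": [0,0,0],"jaw": 0},
  {"angular": [0,0,0],"slide": [0,0,0],"jaw": 0},
], newtons=40)

```text
time_s: 5.42
tool_pos: [0.6017, 0.0873, 0.0969]
tool_rot: [179.9, 0.0, 20.9]
force: [0.9, -2.0, -2.7]
grip_width: 0.0179
grasp_force: 40.0
```

Call:
step_arm([
  {"angular": [0,0,0],"slide": [0,0,0],"jaw": 0},
  {"angular": [0,0,0],"slide": [0,0,0],"jaw": 0},
  {"angular": [0,0,0],"slide": [0,0,0],"jaw": 0},
  {"angular": [0,0,0],"slide": [0,0,0],"jaw": 0},
  {"angular": [0,0,0],"slide": [0,0,0],"jaw": 0},
  {"angular": [0,0,0],"slide": [0,0,0],"jaw": 0},
  {"angular": [0,0,0],"slide": [0,0,0],"jaw": 0},
  {"angular": [0,0,0],"slide": [0,0,0],"jaw": 0},
])

```text
time_s: 6.42
tool_pos: [0.6017, 0.0873, 0.097]
tool_rot: [179.9, 0.0, 20.9]
force: [3.3, -3.7, -5.0]
grip_width: 0.0179
grasp_force: 40.0
```

```bash
cat > sock.py <<'E'
from h import *
y=np.radians(20.9); c=proj("side",[.602-.062*np.cos(y),.0885-.062*np.sin(y),.1])[0].astype(int)
F=[];S=[]
for k in range(12):
    f=env.read_camera("side").astype(float); F.append(cv2.GaussianBlur(f,(3,3),0)[c[1]-10:c[1]+11,c[0]-12:c[0]+13])
    o=env.get_obs(); S.append([o["time_s"],o["grip_width"],o["grasp_force"],*o["force"],*o["wrist_torque"],*o["tool_pos"]])
print("diff to first",[round(float(np.abs(f-F[0]).mean()),2) for f in F[1:]])
print(np.round(np.mean(S,0),4), np.array(S)[[0,-1],0],np.std(S,0).round(4))
E
python3 sock.py
```

```text
diff to first [1.54, 2.2, 3.1, 3.67, 4.36, 4.83, 5.29, 6.05, 6.52, 6.78, 6.77]
[ 6.75000e+00  1.81000e-02  3.99829e+01  3.42120e+00 -4.34600e+00
 -4.11930e+00 -8.16400e-01 -6.93900e-01  1.55000e-02  6.01700e-01
  8.73000e-02  9.70000e-02] [6.475 7.025] [1.726e-01 2.000e-04 0.000e+00 4.905e-01 3.580e-01 5.813e-01 2.910e-02
 2.980e-02 2.770e-02 0.000e+00 0.000e+00 0.000e+00]
```

The socket is turning while the grip width and force stay steady, so the head is held and the nut is running. I'll keep holding.

Call:
step_arm([
  {"angular": [0,0,0],"slide": [0,0,0],"jaw": 0},
  {"angular": [0,0,0],"slide": [0,0,0],"jaw": 0},
  {"angular": [0,0,0],"slide": [0,0,0],"jaw": 0},
  {"angular": [0,0,0],"slide": [0,0,0],"jaw": 0},
  {"angular": [0,0,0],"slide": [0,0,0],"jaw": 0},
  {"angular": [0,0,0],"slide": [0,0,0],"jaw": 0},
  {"angular": [0,0,0],"slide": [0,0,0],"jaw": 0},
  {"angular": [0,0,0],"slide": [0,0,0],"jaw": 0},
  {"angular": [0,0,0],"slide": [0,0,0],"jaw": 0},
  {"angular": [0,0,0],"slide": [0,0,0],"jaw": 0},
])

```text
time_s: 8.28
tool_pos: [0.6017, 0.0874, 0.097]
tool_rot: [179.9, 0.0, 20.9]
force: [3.3, -4.7, -3.7]
grip_width: 0.0184
grasp_force: 40.0
```

Call:
step_arm([
  {"angular": [0,0,0],"slide": [0,0,0],"jaw": 0},
  {"angular": [0,0,0],"slide": [0,0,0],"jaw": 0},
  {"angular": [0,0,0],"slide": [0,0,0],"jaw": 0},
  {"angular": [0,0,0],"slide": [0,0,0],"jaw": 0},
  {"angular": [0,0,0],"slide": [0,0,0],"jaw": 0},
  {"angular": [0,0,0],"slide": [0,0,0],"jaw": 0},
  {"angular": [0,0,0],"slide": [0,0,0],"jaw": 0},
  {"angular": [0,0,0],"slide": [0,0,0],"jaw": 0},
  {"angular": [0,0,0],"slide": [0,0,0],"jaw": 0},
  {"angular": [0,0,0],"slide": [0,0,0],"jaw": 0},
])

```text
time_s: 9.52
tool_pos: [0.6017, 0.0874, 0.097]
tool_rot: [179.9, -0.0, 20.9]
force: [2.9, -3.9, -3.9]
grip_width: 0.0183
grasp_force: 40.0
```

Call:
step_arm([
  {"angular": [0,0,0],"slide": [0,0,0],"jaw": 0},
  {"angular": [0,0,0],"slide": [0,0,0],"jaw": 0},
  {"angular": [0,0,0],"slide": [0,0,0],"jaw": 0},
  {"angular": [0,0,0],"slide": [0,0,0],"jaw": 0},
  {"angular": [0,0,0],"slide": [0,0,0],"jaw": 0},
  {"angular": [0,0,0],"slide": [0,0,0],"jaw": 0},
  {"angular": [0,0,0],"slide": [0,0,0],"jaw": 0},
  {"angular": [0,0,0],"slide": [0,0,0],"jaw": 0},
  {"angular": [0,0,0],"slide": [0,0,0],"jaw": 0},
  {"angular": [0,0,0],"slide": [0,0,0],"jaw": 0},
])

```text
time_s: 10.78
tool_pos: [0.6017, 0.0874, 0.0971]
tool_rot: [179.9, 0.0, 20.9]
force: [3.0, -3.7, -3.7]
grip_width: 0.0182
grasp_force: 40.0
```

Call:
step_arm([
  {"angular": [0,0,0],"slide": [0,0,0],"jaw": 0},
  {"angular": [0,0,0],"slide": [0,0,0],"jaw": 0},
  {"angular": [0,0,0],"slide": [0,0,0],"jaw": 0},
  {"angular": [0,0,0],"slide": [0,0,0],"jaw": 0},
  {"angular": [0,0,0],"slide": [0,0,0],"jaw": 0},
  {"angular": [0,0,0],"slide": [0,0,0],"jaw": 0},
  {"angular": [0,0,0],"slide": [0,0,0],"jaw": 0},
  {"angular": [0,0,0],"slide": [0,0,0],"jaw": 0},
  {"angular": [0,0,0],"slide": [0,0,0],"jaw": 0},
  {"angular": [0,0,0],"slide": [0,0,0],"jaw": 0},
])

```text
time_s: 12.02
tool_pos: [0.6017, 0.0873, 0.097]
tool_rot: [179.9, 0.0, 20.9]
force: [2.4, -3.8, -4.8]
grip_width: 0.0183
grasp_force: 40.0
```

```bash
python3 sock.py
```

```text
diff to first [1.57, 2.47, 3.04, 3.78, 4.34, 4.71, 5.35, 5.68, 5.8, 6.0, 6.16]
[ 1.23500e+01  1.81000e-02  3.99828e+01  3.32080e+00 -4.13300e+00
 -4.13920e+00 -8.22600e-01 -6.83500e-01  2.39000e-02  6.01700e-01
  8.74000e-02  9.70000e-02] [12.075 12.625] [1.726e-01 2.000e-04 0.000e+00 5.221e-01 2.678e-01 5.293e-01 2.520e-02
 4.100e-02 2.810e-02 0.000e+00 0.000e+00 0.000e+00]
```

Call:
step_arm([
  {"angular": [0,0,0],"slide": [0,0,0],"jaw": 0},
  {"angular": [0,0,0],"slide": [0,0,0],"jaw": 0},
  {"angular": [0,0,0],"slide": [0,0,0],"jaw": 0},
  {"angular": [0,0,0],"slide": [0,0,0],"jaw": 0},
  {"angular": [0,0,0],"slide": [0,0,0],"jaw": 0},
  {"angular": [0,0,0],"slide": [0,0,0],"jaw": 0},
  {"angular": [0,0,0],"slide": [0,0,0],"jaw": 0},
  {"angular": [0,0,0],"slide": [0,0,0],"jaw": 0},
  {"angular": [0,0,0],"slide": [0,0,0],"jaw": 0},
  {"angular": [0,0,0],"slide": [0,0,0],"jaw": 0},
])

```text
time_s: 13.88
tool_pos: [0.6017, 0.0874, 0.097]
tool_rot: [179.9, 0.0, 20.9]
force: [3.7, -4.0, -3.6]
grip_width: 0.0179
grasp_force: 40.0
```

Call:
step_arm([
  {"angular": [0,0,0],"slide": [0,0,0],"jaw": 0},
  {"angular": [0,0,0],"slide": [0,0,0],"jaw": 0},
  {"angular": [0,0,0],"slide": [0,0,0],"jaw": 0},
  {"angular": [0,0,0],"slide": [0,0,0],"jaw": 0},
  {"angular": [0,0,0],"slide": [0,0,0],"jaw": 0},
  {"angular": [0,0,0],"slide": [0,0,0],"jaw": 0},
  {"angular": [0,0,0],"slide": [0,0,0],"jaw": 0},
  {"angular": [0,0,0],"slide": [0,0,0],"jaw": 0},
  {"angular": [0,0,0],"slide": [0,0,0],"jaw": 0},
  {"angular": [0,0,0],"slide": [0,0,0],"jaw": 0},
])

```text
time_s: 15.12
tool_pos: [0.6017, 0.0874, 0.097]
tool_rot: [179.9, 0.0, 20.9]
force: [3.6, -2.6, -4.7]
grip_width: 0.0178
grasp_force: 40.0
```

Call:
step_arm([
  {"angular": [0,0,0],"slide": [0,0,0],"jaw": 0},
  {"angular": [0,0,0],"slide": [0,0,0],"jaw": 0},
  {"angular": [0,0,0],"slide": [0,0,0],"jaw": 0},
  {"angular": [0,0,0],"slide": [0,0,0],"jaw": 0},
  {"angular": [0,0,0],"slide": [0,0,0],"jaw": 0},
  {"angular": [0,0,0],"slide": [0,0,0],"jaw": 0},
  {"angular": [0,0,0],"slide": [0,0,0],"jaw": 0},
  {"angular": [0,0,0],"slide": [0,0,0],"jaw": 0},
  {"angular": [0,0,0],"slide": [0,0,0],"jaw": 0},
  {"angular": [0,0,0],"slide": [0,0,0],"jaw": 0},
])

```text
time_s: 16.38
tool_pos: [0.6017, 0.0873, 0.097]
tool_rot: [179.9, 0.0, 20.9]
force: [3.5, -3.1, -4.2]
grip_width: 0.0182
grasp_force: 40.0
```

```bash
python3 sock.py
```

```text
diff to first [1.08, 1.07, 1.09, 1.06, 1.02, 1.09, 1.06, 1.15, 1.0, 1.02, 0.98]
[ 1.67000e+01  1.80000e-02  4.00489e+01  3.41910e+00 -4.37020e+00
 -4.01540e+00 -7.19400e-01 -6.64400e-01  3.25000e-02  6.01700e-01
  8.74000e-02  9.70000e-02] [16.425 16.975] [1.726e-01 2.000e-04 1.000e-04 4.624e-01 5.861e-01 5.701e-01 3.390e-02
 2.300e-02 2.930e-02 0.000e+00 0.000e+00 0.000e+00]
```

The socket has stopped: successive pictures differ only by noise. The moment about the bolt also stepped by about 0.1 N m, so the driver has stalled with the head still held. Handing in.

```bash
python3 -c "
from cell import env
print(env.sign_off())"
```

```text
the job is handed in; nothing more can be done
None
```

I held the bolt head at 40 N until the driver's socket stopped turning (stalled, nut run home) and handed the job in with the grip still on; no verdict came back, and I never moved near the sieve, dish, jar or spanner.

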